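# Clamp the sample stub and hold the reader over it

### The arm

A 6-joint arm with a two-finger parallel gripper is mounted at the origin on the work surface. World frame = base frame: x ahead of the robot, y to its left, z up, the work surface at z = 0. Lengths are in m, angles in rad, forces in N, time in s.
With the tool pointing down it reaches from about 0.425 to 0.95 m from the base axis. Payload 14.7 kg.
Tool frame: the origin (TCP) lies on the centre line of the jaws, within the pads' length; the fingertips stand 8 mm ahead of it and the grasp point (between the pads) lies 11 mm behind it (robot.nose_length is the distance from the TCP to the fingertips, in m); z points along the fingers, y is the line along which they close (so a half turn about z gives the same grasp; the last joint's range is limited). The gripper opens to 85 mm and grips with 20 to 120 N. Pads are 22 mm wide; open, the fingers measure 114 mm over their backs; the gripper's body (76 mm by 85 mm) begins 54 mm behind the grasp point. The pads swing forward as they close: fully open they stand 13 mm farther back than shut.
Start: joints at [1.262, 0.48, 1.596, -0, 1.065, -0.047], TCP at [0.168, 0.628, 0.239] pointing down, gripper open.
Joint ranges: [-2.75, 2.75], [-0.82, 2.05], [0.23, 2.67], [-1.56, 4.7], [0.09, 2.69], [-2.92, 2.92]. Speed limits (rad/s): [1.89, 1.89, 2.39, 3.01, 3.01, 3.01].

### API

Orientations are given as a unit quaternion [x, y, z, w].
In Python, from rig import robot gives the robot as it stands. The module is installed in compiled form; this text tells all that it offers.
- The arm moves only by the tool send_rows, never from a script. Its argument "series" is a list of rows, each an object with "slide": the shift along the tool's x, y, z in mm, a list of three; "roll": the turn about the tool's z in rad; "claw": the opening, from 0 (shut) to 1 (fully open). A call has 1 to 8 rows; each row shifts and turns the commanded pose from where the row before left it, along the tool's axes as they then stand; what a row does not reach is not made up. A row lasts 1/12 s, in which the tool goes at most 41.7 mm and 7.16 degrees, less where a joint would pass 70% of its speed; a pose out of reach is approached as far as the arm can. A call is refused whole if a number of a shift passes 41.7 or a number of a turn 0.125, either way. A call with a gripper value outside its range is refused whole. The fingers move at their own pace and stop on an object; "grip_force" is the grip in N (left out, the last holds). Time passes only in rows, so rows that do not move let the fingers close. It gives the time, the measured TCP pose, the force, the opening and the grip force at its end, in the units of the state.
- robot.state(): the state, without advancing time (a new reading comes with each control period).
- robot.snapshot(name): name is "side" or "top" or "wrist"; returns a dict with "img" (420x560x3 uint8, red, green, blue), "fov_y" (degrees; the focal length in pixels is half the picture's height over the tangent of half this angle, whatever the lens; pixels are square), "cx", "cy" (the principal point, pixels), "k1" (the pictures are not rectified: a ray, as slopes to the right and down, at radius r is drawn at 1 + k1 r^2 times it, then the intrinsics apply), "R" (3x3) and "t" (3): a world point X has camera coordinates R X + t. Camera axes: x right, y down, z forward; pixel columns grow to the right and rows downward; lengths in m; the calibration is good to about 2 mm. A picture is of the moment at which its call begins. There is no depth.
- robot.close_job(): hands the job in; it is judged then, once.
The state is a dict: "time_s": time; "q": joint angles; "joint_velocities": joint speeds; "effort": joint torques, N m; "tcp_pos": TCP position; "tool_rot": TCP orientation; "ft_force": force on the tool from outside, world axes, zero at the start; "ft_torque": the same for the moment, N m; "opening": opening from 0.0 (shut) to 1.0 (fully open); "finger_force": force on a finger pad.
Only numpy, scipy, OpenCV 4.12 (cv2) and the standard library are available. Lean on these libraries where they do the work, as an engineer would, in place of code of your own. Each camera call takes 0.05 s, during which the arm holds its last target. There are 200 camera calls.

### The job

First turn the sleeve of the fixture chuck clockwise until its three jaws grip the copper-topped sample firmly, and leave it so. Then lift the white hand-held reader out of its cradle, carry it over the tube rack and hold it upright, nose down, centred above the sample's copper face with a gap of about 10 mm, never touching sample or chuck with it. Finish still holding the reader there, quite still, with nothing else on the bench knocked about.

Things in the scene. Friction and masses are not known exactly. Their poses are not given: they have to be found in the camera images.
- chuck: fixture chuck fixed to the bench; origin at the centre of its underside, z up along the chuck axis. Blue round base 90 mm wide and 16 mm high, a 38 mm neck up to 36 mm, then the ribbed steel sleeve, 50 mm in diameter, from 36 to 78 mm above the bench; three brass jaws on top of it, 80 to 90 mm above the bench and within 24 mm of the axis. The copper face of the sample is 99 mm above the bench
- chuck_grip (a point): point on the chuck axis 64 mm above the bench, a good height to grip the 50 mm sleeve from above, a finger on each side (the sample then rises 35 mm above this point between the fingers). Any grip direction will do, as the sleeve is round
- chuck_sleeve (a joint): angle of the sleeve in rad: starts between 0 and 0.3 (jaws open), grows as the sleeve is turned clockwise seen from above. It drives all three jaws inwards together, 4 mm per rad; they meet the sample at about 1.05 and hold it firmly from about 1.2; end stop at 1.5. Turning takes about 0.25 N m, up to about 0.5 N m once the jaws bite; the sleeve stays where it is left
- jaw0: one of the three brass jaws of the chuck; it slides towards the chuck axis
- jaw1: second jaw
- jaw2: third jaw
- sample_face (a point): centre of the copper top face of the sample, a stub standing loose between the open jaws (up to 1.5 mm off the axis): 12 mm aluminium shank 14 mm tall, 20 mm copper disc 6 mm thick on top, 20 mm tall in all, 27 g; z is the axis of the stub, upwards. Closing the jaws centres it
- cradle: grey block 90 x 90 x 35 mm, fixed, with a round pocket 39 mm wide and 25 mm deep in which the reader stands; origin at the centre of its underside
- reader_center (a point): centre of the hand-held reader, half-way up its 125 mm, z along its length. Its nose, a black cylinder 34 mm wide, is the lowest 45 mm; above that a white body with 36 mm across its x axis (grip it across this), 48 mm across its y axis, 80 mm tall; orange button on top, blue band at the bottom of the body. About 220 g. It stands nose down in the cradle, top 135 mm above the bench; gripping 35 to 40 mm above its centre keeps the hand clear
- reader_nose (a point): centre of the flat nose end of the reader, 62.5 mm below its centre; axes as reader_center
- rack: blue rack full of capped tubes, 260 mm long (its x axis), 70 mm wide, 102 mm tall with the caps, one loose piece of 0.9 kg; origin at its underside. It stands between chuck and cradle; the reader must be carried over it
- beaker: clear glass beaker, 70 mm wide, 90 mm tall; origin at its underside. A bystander
- reagent: amber reagent bottle with blue cap, 64 mm wide, 150 mm tall; origin at its underside. A bystander
- jar: white jar, 70 mm wide, 85 mm tall; origin at its underside. A bystander
- cuvette_box: white carton with a green band, 80 x 110 x 45 mm; origin at its underside. A bystander
- stub_tray: shallow steel tray 100 x 70 x 14 mm with four spare copper-topped stubs fixed in it (25 mm tall in all); origin at its underside. A bystander
- wrench: steel wrench 150 mm long lying flat near the chuck. A bystander
- chuck_axis_top (a point): point on the chuck axis 99 mm above the bench, where the centre of the sample's face belongs
There are look-alikes about, which are no part of the job. There is more than one size of the chuck; the one meant has the size given above.

How it is judged:
On the way, in this order (a step that is already met when the one before it is completed fails the run):
1. the three jaws grip the sample, the reader still in its cradle (contact force between each of jaw0, jaw1, jaw2 and sample above 2 N and value of joint chuck_sleeve above 0.9 rad and distance of reader_nose from where it was at the start of the episode below 0.02 m), for 0.2 s.
2. the reader is lifted higher than the tube rack (height (world z) of reader_nose above 0.103 m and contact force between reader and the fingers above 0.5 N), for 0.1 s.
At the end, for the whole second after the job is handed in: Reader held still in the fingers, nose 4 to 18 mm above the copper face, within 7 mm of its centre sideways, tilted under 8 degrees, touching neither sample, chuck nor rack; each jaw presses the sample with over 2 N, the sample upright within 5 mm of its place; fingers off the chuck (contact force between each of jaw0, jaw1, jaw2 and sample above 2 N and value of joint chuck_sleeve above 0.9 rad and angle between sample_face's own z axis and vertical below 0.12 rad and distance between sample_face and chuck_axis_top below 0.005 m and horizontal distance between reader_nose and sample_face below 0.007 m and z of reader_nose in the frame of sample_face between 0.004 and 0.018 m and angle between reader_nose's own z axis and vertical below 0.14 rad and height (world z) of reader_nose above 0.1 m and contact force between reader and the fingers above 0.5 N and contact force between reader and sample below 0.1 N and contact force between each of reader, the fingers and chuck below 0.1 N and contact force between reader and rack below 0.1 N and linear speed of reader below 0.02 m/s); the arm keeps its last pose, push and grip.
It fails at once if the reader touches the sample or the chuck (contact force between reader and sample above 0.5 N or contact force between reader and chuck above 0.5 N).
It fails at once if the tube rack is pushed more than 15 mm or tipped (distance of rack from where it was at the start of the episode above 0.015 m or angle between rack's own z axis and vertical above 0.15 rad).
It fails at once if another thing is pushed more than 25 mm (distance of any of beaker, reagent, jar, cuvette_box, stub_tray, wrench from where it was at the start of the episode above 0.025 m).
It fails at once if the sample is tipped over or pulled out (angle between sample_face's own z axis and vertical above 0.5 rad or distance between sample_face and chuck_axis_top above 0.015 m).
It also fails if it takes over 58 s, if anything falls off the work surface, if the arm or the gripper's body presses on something with over 40 N, if the wrist force passes 120 N, or if a joint passes its speed limit or range.

## Working session

There is one attempt and no reset: what is moved stays moved. The work goes in short steps, Python scripts to look and compute and a tool call to move; the robot and the scene stay as the last step left them, time stands still between calls to the robot, and variables do not carry over. Pictures are saved under pics/ and viewed, at most 10 in all, crops included, and the job is handed in when it is done.

Besides the shell and the picture viewer there is one more tool, called after ">>>" by a JSON object that holds its "op" and its "data", one argument or row to a line. send_rows: Moves the arm, as the interface text tells. Its arguments: {"type":"object","properties":{"series":{"type":"array","items":{"type":"object","properties":{"slide":{"type":"array","items":{"type":"number"}},"roll":{"type":"number"},"claw":{"type":"number"}}}},"grip_force":{"type":"number"}},"required":["series"]}

```bash
mkdir -p pics; cat > h.py <<'E'
import numpy as np, cv2, pickle
from rig import robot
def K(s):
    f=210/np.tan(np.radians(s['fov_y']/2)); return np.array([[f,0,s['cx']],[0,f,s['cy']],[0,0,1.]]), np.array([s['k1'],0,0,0.])
def ray(s,u,v):
    k,d=K(s); p=cv2.undistortPoints(np.array([[[u,v]]],float),k,d)[0,0]
    R=np.array(s['R']); return -R.T@np.array(s['t']), R.T@np.array([p[0],p[1],1.])
def plane(s,u,v,z):
    o,d=ray(s,u,v); return o+d*(z-o[2])/d[2]
def proj(s,X):
    k,d=K(s); R=np.array(s['R']); return cv2.projectPoints(np.array(X,float).reshape(-1,1,3),cv2.Rodrigues(R)[0],np.array(s['t'],float),k,d)[0].reshape(-1,2)
def tri(a,b):
    (o1,d1),(o2,d2)=a,b; A=np.stack([d1,-d2],1); x=np.linalg.lstsq(A,o2-o1,rcond=None)[0]
    p,q=o1+d1*x[0],o2+d2*x[1]; return (p+q)/2,np.linalg.norm(p-q)
def snap(cam,name):
    s=robot.snapshot(cam); cv2.imwrite(f'pics/{name}.png',np.ascontiguousarray(s['img'][:,:,::-1])); pickle.dump(s,open(f'pics/{name}.pkl','wb')); return s
def load(name): return pickle.load(open(f'pics/{name}.pkl','rb'))
E
python3 - <<'E'
from h import *
for c in ['top','side','wrist']:
    s=snap(c,c+'0'); print(c,s['fov_y'],s['k1'],-np.array(s['R']).T@np.array(s['t']))
print(robot.state())
E
```

```text
top 53.98486264272289 0.006660283829002064 [0.51729172 0.00862395 1.47366161]
side 52.66345378670832 -0.06256548864154031 [ 0.42256937 -0.87330772  1.1523433 ]
wrist 65.93865888984462 -0.06473900657286827 [0.09280764 0.64861096 0.37355831]
{'time_s': 0.15, 'q': array([ 1.26240617e+00,  4.80694210e-01,  1.59671684e+00,  6.59551180e-06,
        1.06508393e+00, -4.66223166e-02]), 'joint_velocities': array([-0.00035094, -0.00199361, -0.00157593,  0.00103221, -0.00030018,
       -0.00068692]), 'effort': array([ 1.21145229e-03, -9.51141644e+01, -4.30469799e+01, -1.10054423e-04,
        8.28117016e-03, -6.29040346e-05]), 'tcp_pos': array([0.16811557, 0.62758082, 0.23882022]), 'tool_rot': array([ 1.30512126e-01,  9.91446610e-01, -4.43564561e-04, -8.25032747e-05]), 'ft_force': array([ 0.03176226,  0.36476471, -0.11700592]), 'ft_torque': array([ 0.05092319, -0.00643695,  0.02616303]), 'finger_force': 0.0, 'opening': 1.0027001399733892}
```

View pics/top0.png

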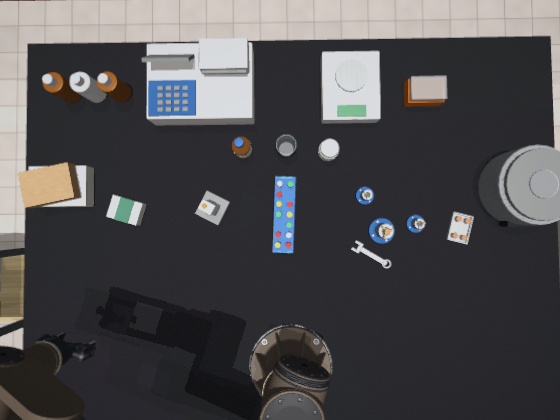

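View pics/side0.png

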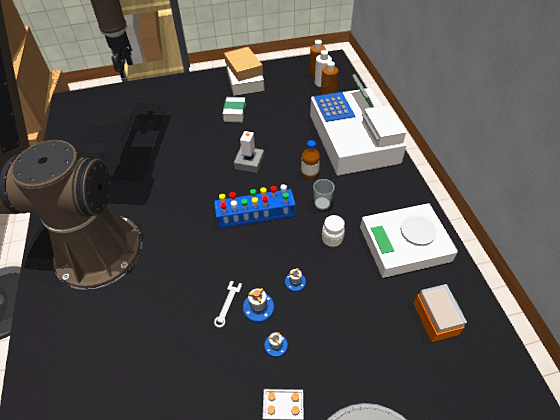

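The top view shows the large chuck at (382,231), with two small look-alikes at (365,195) and (416,223). The reader and cradle are at (212,207), and the rack at (285,215). In the side view the chuck is at (258,303) and the reader at (248,145). Next I'll enlarge both.

```bash
python3 - <<'E'
from h import *
C=[('top0',382,231),('side0',258,298),('top0',212,207),('side0',248,150)]
t=[]
for n,u,v in C:
    im=cv2.imread(f'pics/{n}.png')[v-25:v+25,u-33:u+33]; t.append(cv2.resize(im,(396,300),interpolation=cv2.INTER_CUBIC))
cv2.imwrite('pics/z.png',np.vstack([np.hstack(t[:2]),np.hstack(t[2:])]))
for n,u,v in C:
    s=load(n); im=s['img']; h=cv2.cvtColor(im,cv2.COLOR_RGB2HSV)
    w=np.zeros(im.shape[:2],np.uint8); w[v-30:v+30,u-25:u+25]=1
    for nm,lo,hi in [('blue',(100,120,60),(125,255,255)),('orange',(5,100,100),(22,255,255)),('white',(0,0,170),(180,40,255))]:
        m=cv2.inRange(h,lo,hi)*w
        k,_,st,ce=cv2.connectedComponentsWithStats(m)
        for i in range(1,k):
            if st[i,4]>4: print(n,nm,st[i].tolist(),ce[i].round(1))
E
```

```text
top0 blue [358, 201, 14, 4, 35] [364.1 202.2]
top0 blue [369, 218, 26, 26, 289] [378.7 230.1]
top0 orange [384, 229, 6, 6, 16] [386.6 231.1]
top0 white [382, 224, 11, 5, 30] [387.4 225.9]
top0 white [379, 227, 4, 10, 28] [380.2 231.4]
top0 white [384, 230, 10, 9, 29] [389.  234.7]
top0 white [357, 241, 32, 20, 148] [368.  252.4]
side0 blue [243, 294, 32, 29, 430] [258.4 310.9]
side0 orange [248, 288, 15, 9, 57] [256.2 292.5]
side0 orange [257, 297, 4, 5, 9] [258.6 299.1]
side0 white [233, 283, 9, 14, 52] [236.4 288.7]
side0 white [250, 289, 10, 4, 15] [253.8 290.2]
side0 white [248, 291, 19, 14, 95] [257.8 298.8]
side0 white [267, 298, 3, 2, 5] [267.8 298.4]
side0 white [247, 312, 3, 2, 5] [247.8 312.4]
top0 orange [202, 204, 5, 4, 14] [203.8 205.4]
top0 white [196, 192, 33, 33, 482] [211.5 207.6]
side0 orange [246, 133, 3, 3, 9] [247. 134.]
side0 white [240, 131, 14, 11, 91] [246.4 136.4]
side0 white [243, 149, 20, 17, 107] [255.2 157.9]
side0 white [235, 150, 6, 13, 20] [238.  156.4]
```

View pics/z.png

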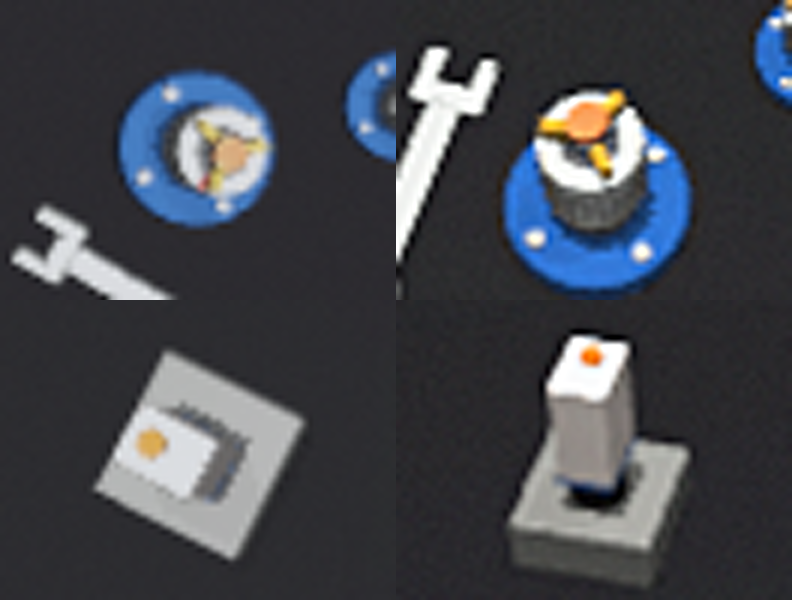

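The top-left crop shows the chuck base centred at about (381.8,230.7) and the copper at (387.5,231.8). In the side crop the copper is at (257,292.7). The reader's button is at (204,205.8) in the top view and (247.2,134.1) in the side view.

```bash
python3 - <<'E'
from h import *
T,S=load('top0'),load('side0')
for n,a,b in [('copper',(387.2,231.4),(256.7,292.4)),('button',(203.8,205.5),(247,134))]: print(n,tri(ray(T,*a),ray(S,*b)))
print('chuckbase',plane(T,381.6,230.5,.016), 'width',plane(T,369,230,.016)-plane(T,395,230,.016))
cr=lambda x,y:(179+x/6-.5,182+y/6-.5)
for p in [(165,50),(303,122),(237,260),(95,188)]: print('cradle',plane(T,*cr(*p),.035))
for p in [(118,165),(155,105),(222,140),(187,200)]: print('rtop',plane(T,*cr(*p),.125))
h=cv2.cvtColor(T['img'],cv2.COLOR_RGB2HSV)
from scipy.spatial.transform import Rotation as R
print(R.from_quat(robot.state()['tool_rot']).as_matrix().round(3))
for n,u,v in [('beaker',286,146),('reagent',239,143),('jar',329,150),('rack a',285,178),('rack b',284,252),('wr',368,252)]: print(n,plane(T,u,v,.09 if n!='wr' else 0).round(3))
E
```

```text
copper (array([ 0.47303038, -0.32407242,  0.09536655]), np.float64(0.004181583714166677))
button (array([0.56385633, 0.27943055, 0.13257258]), np.float64(0.0025846363915373047))
chuckbase [ 0.47163685 -0.32344712  0.016     ] width [0.0009147  0.09107813 0.        ]
cradle [0.62070735 0.29138648 0.035     ]
cradle [0.5777231  0.21091192 0.035     ]
cradle [0.49778456 0.24981852 0.035     ]
cradle [0.54057178 0.33254405 0.035     ]
rtop [0.55154785 0.29965271 0.125     ]
rtop [0.58415353 0.27928234 0.125     ]
rtop [0.56459023 0.24264907 0.125     ]
rtop [0.53201593 0.26193735 0.125     ]
[[-0.966  0.259 -0.   ]
 [ 0.259  0.966 -0.001]
 [ 0.    -0.001 -1.   ]]
beaker [0.762 0.009 0.09 ]
reagent [0.774 0.168 0.09 ]
jar [ 0.746 -0.135  0.09 ]
rack a [0.654 0.014 0.09 ]
rack b [0.406 0.02  0.09 ]
wr [ 0.395 -0.277  0.   ]
```

>>> {"op": "send_rows", "data": {
  "series": [
    {"slide": [-20, -11, 0], "claw": 1},
    {"slide": [-34, -19, 0]},
    {"slide": [-34, -19, 0]},
    {"slide": [-34, -19, 0]},
    {"slide": [-34, -19, 0]},
    {"slide": [-34, -19, 0]},
    {"slide": [-34, -19, 0]},
    {"slide": [-34, -19, 0]}
  ]
}}

```text
$.series[0]: bad value
```

>>> {"op": "send_rows", "data": {
  "series": [
    {"slide": [-34, -19, 0]},
    {"slide": [-34, -19, 0]},
    {"slide": [-34, -19, 0]},
    {"slide": [-34, -19, 0]},
    {"slide": [-22, -30, 0]},
    {"slide": [-22, -33, 0]},
    {"slide": [-22, -33, 0]},
    {"slide": [-22, -33, 0]}
  ]
}}

```text
$.series[0]: bad value
```

>>> {"op": "send_rows", "data": {
  "series": [
    {"slide": [-22, -33, 0]},
    {"slide": [-22, -33, 0]},
    {"slide": [-22, -33, 0]},
    {"slide": [-22, -33, 0]},
    {"slide": [5, -38, 0]},
    {"slide": [5, -38, 0]},
    {"slide": [5, -38, 0]},
    {"slide": [5, -38, 0]}
  ]
}}

```text
$.series[0]: bad value
```

>>> {"op": "send_rows", "data": {
  "series": [
    {"slide": [5, -38, 0]},
    {"slide": [5, -38, 0]},
    {"slide": [5, -38, 0]},
    {"slide": [5, -38, 0]},
    {"slide": [3, -30, 0]},
    {"slide": [0, 0, 0]},
    {"slide": [0, 0, 0]}
  ]
}}

```text
$.series[0]: bad value
```

```bash
python3 - <<'E'
from h import *
s=snap('wrist','w1'); snap('top','t1'); print(robot.state()['q'].round(3)); print(proj(s,[.472,-.324,.099]), np.array(s['R']).round(2))
E
```

```text
[ 1.262  0.481  1.597 -0.     1.065 -0.047]
[[-141.30421543  456.24024107]] [[ 0.26  0.97 -0.  ]
 [ 0.92 -0.25  0.3 ]
 [ 0.29 -0.08 -0.95]]
```

View pics/w1.png

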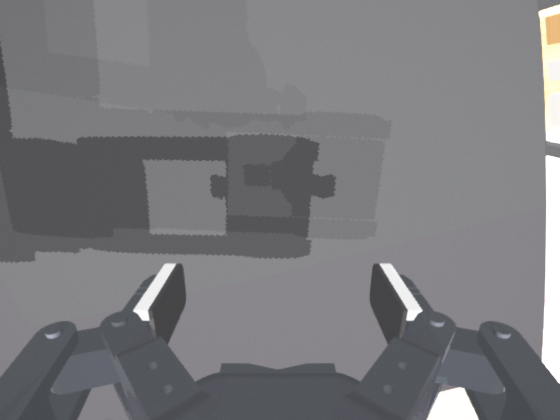

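All the calls were refused: rows need every field. The picture only shows empty bench from the start pose, with the fingers at (160,290) and (400,290).

>>> {"op": "send_rows", "data": {
  "series": [
    {"slide": [-20, -11, 0], "roll": 0, "claw": 1},
    {"slide": [-34, -19, 0], "roll": 0, "claw": 1},
    {"slide": [-34, -19, 0], "roll": 0, "claw": 1},
    {"slide": [-34, -19, 0], "roll": 0, "claw": 1},
    {"slide": [-34, -19, 0], "roll": 0, "claw": 1},
    {"slide": [-34, -19, 0], "roll": 0, "claw": 1},
    {"slide": [-34, -19, 0], "roll": 0, "claw": 1},
    {"slide": [-34, -19, 0], "roll": 0, "claw": 1}
  ]
}}

```text
time_s: 0.92
tcp_pos: [0.3812, 0.4205, 0.2394]
tool_rot: [0.13, 0.991, 0.0, 0.0]
ft_force: [1.3, 1.0, -0.0]
opening: 1.0
finger_force: 0.0
```

>>> {"op": "send_rows", "data": {
  "series": [
    {"slide": [-34, -19, 0], "roll": 0, "claw": 1},
    {"slide": [-34, -19, 0], "roll": 0, "claw": 1},
    {"slide": [-34, -19, 0], "roll": 0, "claw": 1},
    {"slide": [-34, -19, 0], "roll": 0, "claw": 1},
    {"slide": [-22, -33, 0], "roll": 0, "claw": 1},
    {"slide": [-22, -33, 0], "roll": 0, "claw": 1},
    {"slide": [-22, -33, 0], "roll": 0, "claw": 1},
    {"slide": [-22, -33, 0], "roll": 0, "claw": 1}
  ]
}}

```text
time_s: 1.58
tcp_pos: [0.543, 0.1612, 0.2393]
tool_rot: [0.13, 0.991, -0.0, 0.0]
ft_force: [1.9, 0.5, 0.9]
opening: 1.001
finger_force: 0.0
```

>>> {"op": "send_rows", "data": {
  "series": [
    {"slide": [-22, -33, 0], "roll": 0, "claw": 1},
    {"slide": [-22, -33, 0], "roll": 0, "claw": 1},
    {"slide": [-22, -33, 0], "roll": 0, "claw": 1},
    {"slide": [-22, -33, 0], "roll": 0, "claw": 1},
    {"slide": [5, -38, 0], "roll": 0, "claw": 1},
    {"slide": [5, -38, 0], "roll": 0, "claw": 1},
    {"slide": [5, -38, 0], "roll": 0, "claw": 1},
    {"slide": [5, -38, 0], "roll": 0, "claw": 1}
  ]
}}

```text
time_s: 2.25
tcp_pos: [0.5339, -0.1304, 0.2392]
tool_rot: [0.13, 0.991, -0.0, -0.0]
ft_force: [1.8, -0.0, -0.6]
opening: 0.998
finger_force: 0.0
```

>>> {"op": "send_rows", "data": {
  "series": [
    {"slide": [5, -38, 0], "roll": 0, "claw": 1},
    {"slide": [5, -38, 0], "roll": 0, "claw": 1},
    {"slide": [5, -38, 0], "roll": 0, "claw": 1},
    {"slide": [5, -38, 0], "roll": 0, "claw": 1},
    {"slide": [3, -30, 0], "roll": 0, "claw": 1},
    {"slide": [0, 0, 0], "roll": 0, "claw": 1},
    {"slide": [0, 0, 0], "roll": 0, "claw": 1}
  ]
}}

```text
time_s: 2.83
tcp_pos: [0.4648, -0.3001, 0.2392]
tool_rot: [0.132, 0.991, 0.0, -0.0]
ft_force: [-0.4, 0.3, -0.8]
opening: 0.999
finger_force: 0.0
```

```bash
python3 - <<'E'
from h import *
s=snap('wrist','w2'); print(robot.state()['q'].round(3),robot.state()['tcp_pos']); print(proj(s,[.472,-.324,.099]))
E
```

```text
[-0.626  0.345  1.821  0.     0.976 -1.934] [ 0.46522423 -0.29896194  0.23919333]
[[252.70453294 208.03825831]]
```

View pics/w2.png

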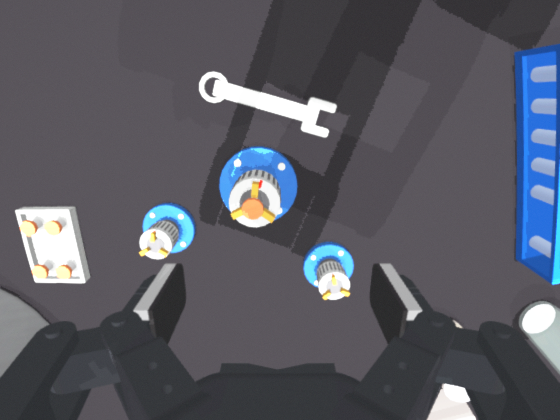

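The wrist view shows the big chuck's copper face at about (251,209), within 2 px of the prediction. The small look-alikes are at (157,242) and (333,283), and the wrench is above. I'll refine the position.

```bash
python3 - <<'E'
from h import *
s=load('w2'); T=load('top0'); S=load('side0')
h=cv2.cvtColor(s['img'],cv2.COLOR_RGB2HSV)
def c(lo,hi,win):
    m=cv2.inRange(h,lo,hi); w=np.zeros_like(m); x0,y0,x1,y1=win; w[y0:y1,x0:x1]=1; m=m*w
    k,_,st,ce=cv2.connectedComponentsWithStats(m); i=1+st[1:,4].argmax(); print(st[i],ce[i]); return ce[i],m
co,_=c((8,130,130),(14,255,255),(225,190,275,230))
bl,m=c((98,120,60),(125,255,255),(215,145,302,225))
co=(251.5,209) if abs(co[0]-251.5)>4 else co
print('copper plane',plane(s,*co,.099),tri(ray(s,*co),ray(T,387.2,231.4)))
k=max(cv2.findContours(m,cv2.RETR_EXTERNAL,cv2.CHAIN_APPROX_NONE)[0],key=cv2.contourArea)
e=cv2.fitEllipse(cv2.convexHull(k)); print(e,'base plane',plane(s,*e[0],.016))
E
```

```text
[246 207  12  12  63] [252.03174603 212.95238095]
[ 219  146   79   74 2280] [260.4622807  173.83201754]
copper plane [ 0.47630825 -0.32591375  0.099     ] (array([ 0.47184834, -0.3218724 ,  0.11154595]), np.float64(0.0038176058218987374))
((257.9432678222656, 184.5038604736328), (77.25483703613281, 78.70423889160156), 107.43859100341797) base plane [ 0.47136633 -0.32380155  0.016     ]
```

>>> {"op": "send_rows", "data": {
  "series": [
    {"slide": [-12.5, -22, 10], "roll": 0, "claw": 1},
    {"slide": [0, 0, 30], "roll": 0, "claw": 1},
    {"slide": [0, 0, 35], "roll": 0, "claw": 1},
    {"slide": [0, 0, 35], "roll": 0, "claw": 1},
    {"slide": [0, 0, 30], "roll": 0, "claw": 1},
    {"slide": [0, 0, 26], "roll": 0, "claw": 1},
    {"slide": [0, 0, 20], "roll": 0, "claw": 1},
    {"slide": [0, 0, 0], "roll": 0, "claw": 1}
  ]
}}

```text
time_s: 3.55
tcp_pos: [0.4706, -0.3204, 0.0498]
tool_rot: [0.13, 0.992, 0.001, -0.002]
ft_force: [-0.9, 0.6, 0.1]
opening: 1.0
finger_force: 0.0
```

>>> {"op": "send_rows", "data": {
  "series": [
    {"slide": [0, 0, 0], "roll": 0, "claw": 1}
  ]
}}

```text
time_s: 3.63
tcp_pos: [0.4719, -0.3218, 0.0528]
tool_rot: [0.13, 0.992, 0.001, -0.001]
ft_force: [0.5, -0.4, 0.1]
opening: 0.998
finger_force: 0.0
```

```bash
python3 - <<'E'
from h import *
s=snap('wrist','w3'); st=robot.state(); print(st['ft_force'],st['tcp_pos'])
E
```

```text
[-1.22556374 -0.10515306  0.18026423] [ 0.47253807 -0.3225117   0.05392643]
```

View pics/w3.png

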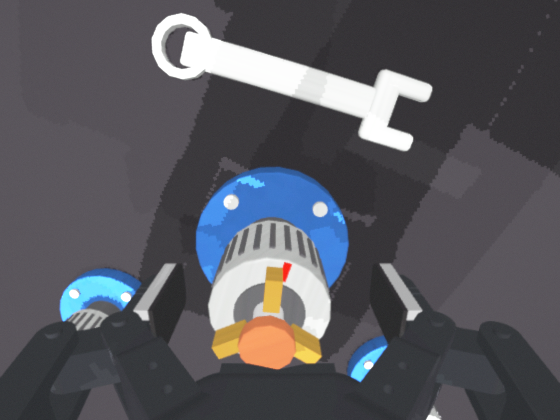

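The sleeve spans columns 208–330, centred between the pads to within about 2 mm. Next I'll shift slightly and close.

>>> {"op": "send_rows", "data": {
  "series": [
    {"slide": [0, -1.5, 0], "roll": 0, "claw": 0},
    {"slide": [0, 0, 0], "roll": 0, "claw": 0},
    {"slide": [0, 0, 0], "roll": 0, "claw": 0},
    {"slide": [0, 0, 0], "roll": 0, "claw": 0},
    {"slide": [0, 0, 0], "roll": 0, "claw": 0},
    {"slide": [0, 0, 0], "roll": 0, "claw": 0},
    {"slide": [0, 0, 0], "roll": 0, "claw": 0},
    {"slide": [0, 0, 0], "roll": 0, "claw": 0}
  ],
  "grip_force": 60
}}

```text
time_s: 4.35
tcp_pos: [0.4721, -0.3253, 0.0548]
tool_rot: [0.131, 0.991, -0.001, 0.001]
ft_force: [-2.7, 0.1, 13.3]
opening: 0.574
finger_force: 59.6
```

>>> {"op": "send_rows", "data": {
  "series": [
    {"slide": [0, 0, 0], "roll": 0.05, "claw": 0},
    {"slide": [0, 0, 0], "roll": 0.09, "claw": 0},
    {"slide": [0, 0, 0], "roll": 0.09, "claw": 0},
    {"slide": [0, 0, 0], "roll": 0.09, "claw": 0},
    {"slide": [0, 0, 0], "roll": 0.09, "claw": 0},
    {"slide": [0, 0, 0], "roll": 0.09, "claw": 0},
    {"slide": [0, 0, 0], "roll": 0.09, "claw": 0},
    {"slide": [0, 0, 0], "roll": 0.05, "claw": 0}
  ]
}}

```text
time_s: 5.02
tcp_pos: [0.4727, -0.3245, 0.0548]
tool_rot: [0.438, 0.899, 0.0, 0.001]
ft_force: [4.8, 10.4, 14.3]
opening: 0.572
finger_force: 59.6
```

```bash
python3 - <<'E'
from h import *
st=robot.state(); print(st['ft_force'],st['ft_torque'],st['tcp_pos'],st['q'][5])
E
```

```text
[ 4.83774915 10.40509377 14.28274508] [ 1.44968982 -0.60573788  0.31043513] [ 0.47265595 -0.32449714  0.05484706] -1.3196861637383985
```

>>> {"op": "send_rows", "data": {
  "series": [
    {"slide": [0, 0, 0], "roll": 0.05, "claw": 0},
    {"slide": [0, 0, 0], "roll": 0.08, "claw": 0},
    {"slide": [0, 0, 0], "roll": 0.08, "claw": 0},
    {"slide": [0, 0, 0], "roll": 0.08, "claw": 0},
    {"slide": [0, 0, 0], "roll": 0.08, "claw": 0},
    {"slide": [0, 0, 0], "roll": 0.05, "claw": 0},
    {"slide": [0, 0, 0], "roll": 0.04, "claw": 0},
    {"slide": [0, 0, 0], "roll": 0, "claw": 0}
  ]
}}

```text
time_s: 5.68
tcp_pos: [0.4733, -0.3242, 0.0549]
tool_rot: [0.631, 0.776, 0.001, 0.001]
ft_force: [11.8, 14.6, 13.4]
opening: 0.57
finger_force: 59.6
```

```bash
python3 - <<'E'
from h import *
st=robot.state(); print(st['ft_force'],st['ft_torque'],st['tcp_pos'],st['q'][5]); snap('wrist','w4')
E
```

```text
[11.80123035 14.60885902 13.37660053] [ 2.15428825 -1.26464791  0.02145526] [ 0.47333031 -0.32420716  0.05488146] -0.8620472479231832
```

View pics/w4.png

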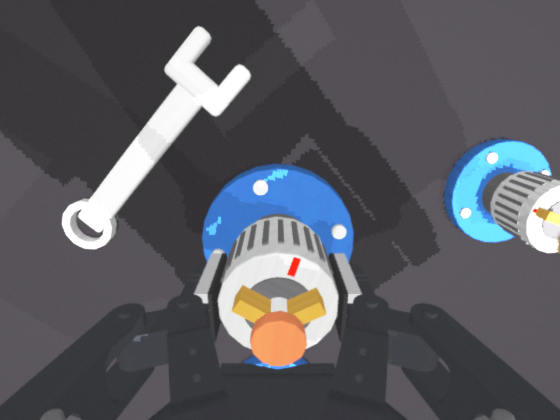

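The red mark at (293,266) stayed fixed relative to the fingers, so there's no slip, and the jaws have moved inwards. I'll turn further while watching the torque.

>>> {"op": "send_rows", "data": {
  "series": [
    {"slide": [0, 0, 0], "roll": 0.04, "claw": 0},
    {"slide": [0, 0, 0], "roll": 0.04, "claw": 0}
  ]
}}

```text
time_s: 5.9
tcp_pos: [0.4734, -0.3242, 0.0549]
tool_rot: [0.661, 0.751, 0.001, 0.001]
ft_force: [13.3, 15.8, 11.9]
opening: 0.57
finger_force: 59.7
```

```bash
cat >> h.py <<'E'
def rep():
    st=robot.state(); print(st['ft_force'].round(1),st['ft_torque'].round(3),st['tcp_pos'].round(4),st['q'].round(3),st['time_s'])
E
python3 -c "from h import *; rep()"
```

```text
[13.3 15.8 11.9] [ 2.354 -1.472  0.522] [ 0.4734 -0.3242  0.0549] [-0.654  0.62   1.92   0.002  0.599 -0.783] 5.9
```

>>> {"op": "send_rows", "data": {
  "series": [
    {"slide": [0, 0, 0], "roll": 0.04, "claw": 0},
    {"slide": [0, 0, 0], "roll": 0.04, "claw": 0}
  ]
}}

```text
time_s: 6.07
tcp_pos: [0.4736, -0.3242, 0.0549]
tool_rot: [0.69, 0.724, 0.001, 0.002]
ft_force: [14.8, 15.9, 11.6]
opening: 0.572
finger_force: 59.8
```

```bash
python3 -c "from h import *; rep()"
```

```text
[14.8 15.9 11.6] [ 2.466 -1.598  0.635] [ 0.4736 -0.3242  0.0549] [-0.654  0.62   1.92   0.002  0.599 -0.703] 6.0667
```

>>> {"op": "send_rows", "data": {
  "series": [
    {"slide": [0, 0, 0], "roll": 0.03, "claw": 0},
    {"slide": [0, 0, 0], "roll": 0, "claw": 0},
    {"slide": [0, 0, 0], "roll": 0, "claw": 0}
  ]
}}

```text
time_s: 6.32
tcp_pos: [0.4736, -0.3242, 0.0549]
tool_rot: [0.7, 0.714, 0.001, 0.001]
ft_force: [14.7, 15.8, 12.3]
opening: 0.57
finger_force: 59.8
```

```bash
python3 -c "from h import *; rep()"
```

```text
[14.7 15.8 12.3] [ 2.448 -1.589  0.231] [ 0.4736 -0.3242  0.0549] [-0.654  0.62   1.92   0.002  0.599 -0.675] 6.3167
```

>>> {"op": "send_rows", "data": {
  "series": [
    {"slide": [0, 0, 0], "roll": 0, "claw": 1},
    {"slide": [0, 0, 0], "roll": 0, "claw": 1},
    {"slide": [0, 0, 0], "roll": 0, "claw": 1},
    {"slide": [0, 0, 0], "roll": 0, "claw": 1},
    {"slide": [0, 0, 0], "roll": 0, "claw": 1},
    {"slide": [0, 0, 0], "roll": 0, "claw": 1},
    {"slide": [0, 0, 0], "roll": 0, "claw": 1}
  ]
}}

```text
time_s: 6.9
tcp_pos: [0.4714, -0.3247, 0.0533]
tool_rot: [0.7, 0.714, -0.0, -0.0]
ft_force: [0.0, 0.3, 0.7]
opening: 1.003
finger_force: 0.0
```

```bash
python3 -c "
from h import *
rep(); from scipy.spatial.transform import Rotation as R; print(R.from_quat(robot.state()['tool_rot']).as_matrix().round(3))"
```

```text
[0.  0.3 0.7] [-0.052 -0.017 -0.014] [ 0.4714 -0.3247  0.0533] [-0.656  0.622  1.921 -0.     0.599 -0.675] 6.9
[[-0.019  1.    -0.   ]
 [ 1.     0.019  0.   ]
 [ 0.    -0.    -1.   ]]
```

>>> {"op": "send_rows", "data": {
  "series": [
    {"slide": [0, 0, -12], "roll": 0, "claw": 1},
    {"slide": [0, 0, -28], "roll": 0, "claw": 1},
    {"slide": [0, 0, -34], "roll": 0.07, "claw": 1},
    {"slide": [0, 0, -34], "roll": 0.1, "claw": 1},
    {"slide": [0, 0, -34], "roll": 0.1, "claw": 1},
    {"slide": [0, 0, -28], "roll": 0.1, "claw": 1},
    {"slide": [0, 0, -20], "roll": 0.1, "claw": 1},
    {"slide": [0, 0, 0], "roll": 0.085, "claw": 1}
  ]
}}

```text
time_s: 7.57
tcp_pos: [0.4731, -0.3258, 0.2489]
tool_rot: [0.87, 0.492, 0.001, 0.003]
ft_force: [-0.4, -0.3, 0.1]
opening: 1.0
finger_force: 0.0
```

>>> {"op": "send_rows", "data": {
  "series": [
    {"slide": [0, 0, 0], "roll": 0, "claw": 1},
    {"slide": [0, 0, 0], "roll": 0, "claw": 1}
  ]
}}

```text
time_s: 7.73
tcp_pos: [0.4713, -0.3244, 0.2438]
tool_rot: [0.868, 0.496, 0.0, 0.0]
ft_force: [0.5, 0.1, 0.2]
opening: 0.997
finger_force: 0.0
```

```bash
python3 -c "
from h import *
rep(); from scipy.spatial.transform import Rotation as R; M=R.from_quat(robot.state()['tool_rot']).as_matrix(); print(M.round(3))
s=snap('wrist','w5'); u,v=proj(s,[.472,-.324,.099])[0]; print(u,v)
u=int(u);v=int(v); im=cv2.imread('pics/w5.png')[v-75:v+75,u-100:u+100]; cv2.imwrite('pics/w5z.png',cv2.resize(im,(800,600),interpolation=cv2.INTER_CUBIC)); print(u-100,v-75)
print(1000*M.T@(np.array([.545,.25,.2435])-robot.state()['tcp_pos']))"
```

```text
[0.5 0.1 0.2] [-0.018 -0.044 -0.02 ] [ 0.4713 -0.3244  0.2438] [-0.656  0.367  1.773  0.     1.001 -0.123] 7.7333
[[ 0.508  0.861  0.   ]
 [ 0.861 -0.508 -0.   ]
 [-0.     0.    -1.   ]]
278.37561311725267 192.32447223042914
178 117
[ 5.32101414e+02 -2.28370566e+02 -3.51666587e-01]
```

View pics/w5z.png

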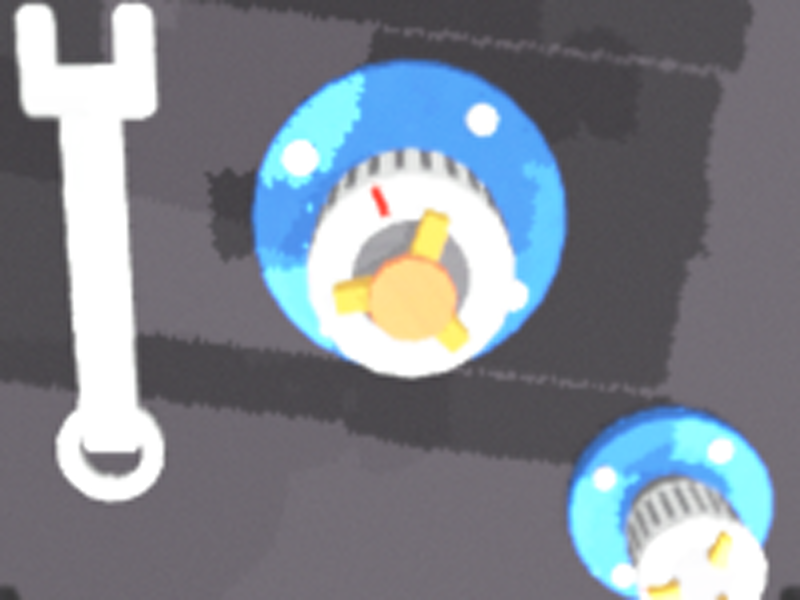

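The jaws have closed around the copper disc, which is centred at about (280.9,191.1) in the full image. Now on to the reader.

>>> {"op": "send_rows", "data": {
  "series": [
    {"slide": [20, -8, 0], "roll": 0, "claw": 1},
    {"slide": [36, -15.5, 0], "roll": 0, "claw": 1},
    {"slide": [36, -15.5, 0], "roll": 0, "claw": 1},
    {"slide": [36, -15.5, 0], "roll": 0, "claw": 1},
    {"slide": [36, -15.5, 0], "roll": 0, "claw": 1},
    {"slide": [36, -15.5, 0], "roll": 0, "claw": 1},
    {"slide": [36, -15.5, 0], "roll": 0, "claw": 1},
    {"slide": [36, -15.5, 0], "roll": 0, "claw": 1}
  ]
}}

```text
time_s: 8.45
tcp_pos: [0.5096, -0.0294, 0.2426]
tool_rot: [0.868, 0.496, -0.001, -0.0]
ft_force: [1.1, -1.2, -0.3]
opening: 1.004
finger_force: 0.0
```

>>> {"op": "send_rows", "data": {
  "series": [
    {"slide": [36, -15.5, 0], "roll": 0, "claw": 1},
    {"slide": [36, -15.5, 0], "roll": 0, "claw": 1},
    {"slide": [36, -15.5, 0], "roll": 0, "claw": 1},
    {"slide": [36, -15.5, 0], "roll": 0, "claw": 1},
    {"slide": [26, -11, 0], "roll": 0, "claw": 1},
    {"slide": [10, -4, 0], "roll": 0, "claw": 1},
    {"slide": [0, 0, 0], "roll": 0, "claw": 1},
    {"slide": [0, 0, 0], "roll": 0, "claw": 1}
  ]
}}

```text
time_s: 9.12
tcp_pos: [0.5354, 0.1627, 0.2425]
tool_rot: [0.868, 0.496, -0.001, -0.0]
ft_force: [-0.0, 0.0, -0.1]
opening: 1.003
finger_force: 0.0
```

```bash
python3 -c "
from h import *
rep(); s=snap('wrist','w6'); print(proj(s,[[.558,.271,.135],[.564,.279,.135]]))"
```

```text
[-0.   0.  -0.1] [-0.005  0.005 -0.039] [0.5354 0.1627 0.2425] [ 0.241  0.352  1.801 -0.     0.99   0.774] 9.1167
[[227.16897753  63.26902464]
 [228.20422928  48.03840655]]
```

View pics/w6.png

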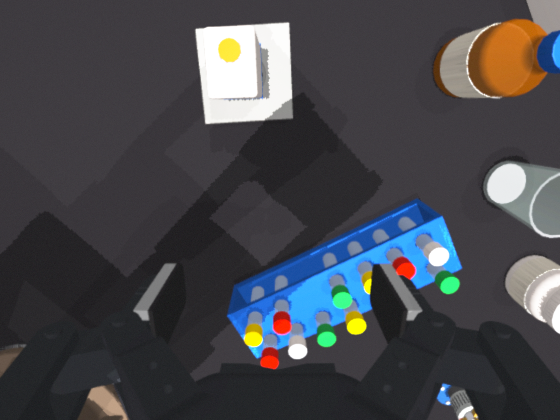

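The picture shows the reader's top at (231,62) with its button at (229,50). Its long axis is nearly vertical in the image, and the rack is at (345,285). I'll move to above the reader.

>>> {"op": "send_rows", "data": {
  "series": [
    {"slide": [25, -8.5, 0], "roll": 0, "claw": 1},
    {"slide": [35, -12, 0], "roll": 0, "claw": 1},
    {"slide": [30, -10, 0], "roll": 0, "claw": 1},
    {"slide": [14, -5, 0], "roll": 0, "claw": 1},
    {"slide": [0, 0, 0], "roll": 0, "claw": 1},
    {"slide": [0, 0, 0], "roll": 0, "claw": 1},
    {"slide": [0, 0, 0], "roll": 0, "claw": 1}
  ]
}}

```text
time_s: 9.75
tcp_pos: [0.5583, 0.2686, 0.2431]
tool_rot: [0.869, 0.494, -0.001, 0.0]
ft_force: [-0.6, -0.2, -0.8]
opening: 1.0
finger_force: 0.0
```

```bash
cat > m.py <<'E'
from h import *
rep(); s=snap('wrist','w7')
v=s['img']
def top(s,win):
    h=cv2.cvtColor(s['img'],cv2.COLOR_RGB2HSV); x0,y0,x1,y1=win
    m=cv2.inRange(h,(0,0,253),(180,12,255)); b=cv2.inRange(h,(15,80,120),(40,255,255))
    w=np.zeros_like(m); w[y0:y1,x0:x1]=1; m*=w; b*=w
    k,_,st,ce=cv2.connectedComponentsWithStats(b); i=1+st[1:,4].argmax(); return ce[i],m
for n,win in [('w6',(195,20,300,130)),('w7',None)]:
    s=load(n)
    if win is None:
        u,v=proj(s,[.558,.271,.13])[0].astype(int); win=(u-100,max(0,v-100),u+100,v+100); print(u,v)
    bc,m=top(s,win); print(n,bc,plane(s,*bc,.135)); 
    if n=='w7': x0,y0,x1,y1=win; im=cv2.imread('pics/w7.png')[y0:y1,x0:x1]; cv2.imwrite('pics/w7z.png',cv2.resize(im,None,fx=3,fy=3,interpolation=cv2.INTER_CUBIC)); print(x0,y0)
E
python3 m.py
```

```text
[-0.6 -0.2 -0.8] [ 0.022  0.048 -0.029] [0.5583 0.2686 0.2431] [ 0.4    0.435  1.664 -0.     1.044  0.937] 9.75
w6 [228.85547786  49.61538462] [0.56383462 0.27790595 0.135     ]
276 201
w7 [278.18666667 193.04666667] [0.56370759 0.27749768 0.135     ]
176 101
```

View pics/w7z.png

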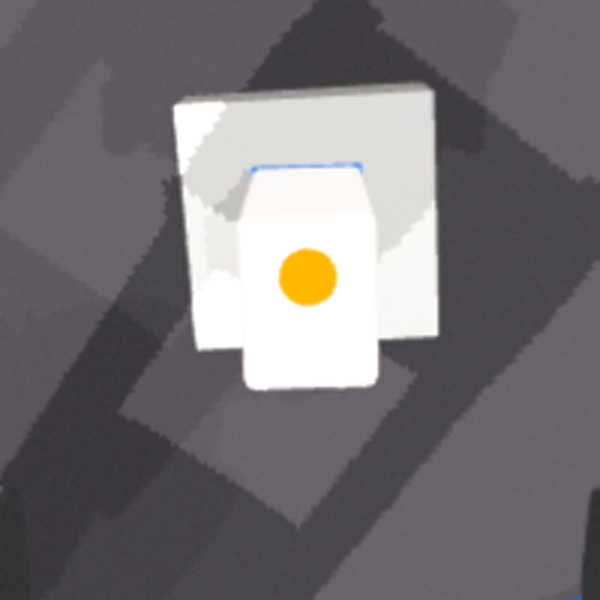

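The top face is centred at about (278.8,200.7), with its edges aligned to the image within about 1°. The button is at (278.2,193.0).

```bash
python3 -c "
from h import *
from scipy.spatial.transform import Rotation as R
s=load('w7'); f=lambda x,y:(176+x/3-.33,101+y/3-.33)
c=plane(s,*f(309.5,300),.135); print('c',c)
for p in [(243,213),(377,213),(378,387),(244,388)]: print(plane(s,*f(*p),.135))
print('btn tri',tri(ray(load('w6'),228.86,49.6),ray(s,278.19,193.05)))
for p in [(174,103),(434,90),(438,337),(196,350)]: print('cr',plane(s,*f(*p),.035))
st=robot.state(); M=R.from_quat(st['tool_rot']).as_matrix(); print(1000*M.T@(c-st['tcp_pos']),M.round(3))
w=load('w5'); print('copper',plane(w,280.9,191.1,.099), tri(ray(w,280.9,191.1),ray(load('side0'),256.7,292.4)))
"
```

```text
c [0.5609669 0.2718955 0.135    ]
[0.55826725 0.30048539 0.135     ]
[0.58757218 0.28302894 0.135     ]
[0.56429252 0.24135448 0.135     ]
[0.53310638 0.25958632 0.135     ]
btn tri (array([0.56386984, 0.27772819, 0.1359761 ]), np.float64(4.1889810834074814e-05))
cr [0.54157484 0.33107643 0.035     ]
cr [0.62148146 0.28863762 0.035     ]
cr [0.57934343 0.20812187 0.035     ]
cr [0.49870604 0.25011773 0.035     ]
[  4.17674125   0.57381133 108.20794344] [[ 0.512  0.859 -0.001]
 [ 0.859 -0.512 -0.001]
 [-0.001 -0.    -1.   ]]
copper [ 0.47452386 -0.32417056  0.099     ] (array([ 0.47463082, -0.32484099,  0.09661444]), np.float64(0.0008586801675204975))
```

>>> {"op": "send_rows", "data": {
  "series": [
    {"slide": [3.5, 0.5, 10], "roll": 0, "claw": 1},
    {"slide": [0, 0, 28], "roll": 0, "claw": 1},
    {"slide": [0, 0, 34], "roll": 0, "claw": 1},
    {"slide": [0, 0, 32], "roll": 0, "claw": 1},
    {"slide": [0, 0, 25], "roll": 0, "claw": 1},
    {"slide": [0, 0, 15], "roll": 0, "claw": 1},
    {"slide": [0, 0, 0], "roll": 0, "claw": 1},
    {"slide": [0, 0, 0], "roll": 0, "claw": 1}
  ]
}}

```text
time_s: 10.47
tcp_pos: [0.5604, 0.2723, 0.0986]
tool_rot: [0.869, 0.494, -0.001, -0.0]
ft_force: [-0.4, 1.0, 0.1]
opening: 1.0
finger_force: 0.0
```

>>> {"op": "send_rows", "data": {
  "series": [
    {"slide": [0, 0, 0], "roll": 0, "claw": 0},
    {"slide": [0, 0, 0], "roll": 0, "claw": 0},
    {"slide": [0, 0, 0], "roll": 0, "claw": 0},
    {"slide": [0, 0, 0], "roll": 0, "claw": 0},
    {"slide": [0, 0, 0], "roll": 0, "claw": 0},
    {"slide": [0, 0, 0], "roll": 0, "claw": 0},
    {"slide": [0, 0, 0], "roll": 0, "claw": 0},
    {"slide": [0, 0, 0], "roll": 0, "claw": 0}
  ],
  "grip_force": 40
}}

```text
time_s: 11.13
tcp_pos: [0.5614, 0.2734, 0.1003]
tool_rot: [0.869, 0.495, 0.001, 0.0]
ft_force: [-0.3, -1.5, 8.1]
opening: 0.42
finger_force: 39.0
```

```bash
python3 -c "from h import *; rep(); print(robot.state()['opening'])"
```

```text
[-0.3 -1.5  8.1] [-0.087  0.122  0.034] [0.5614 0.2734 0.1003] [ 0.405  0.605  1.775 -0.     0.76   0.941] 11.1333
0.4204852373110932
```

>>> {"op": "send_rows", "data": {
  "series": [
    {"slide": [0, 0, -6], "roll": 0, "claw": 0},
    {"slide": [0, 0, -12], "roll": 0, "claw": 0},
    {"slide": [0, 0, -22], "roll": 0, "claw": 0},
    {"slide": [0, 0, -30], "roll": 0, "claw": 0},
    {"slide": [0, 0, -30], "roll": 0, "claw": 0},
    {"slide": [0, 0, -24], "roll": 0, "claw": 0},
    {"slide": [0, 0, -14], "roll": 0, "claw": 0},
    {"slide": [0, 0, -6], "roll": 0, "claw": 0}
  ]
}}

```text
time_s: 11.8
tcp_pos: [0.5618, 0.2736, 0.2471]
tool_rot: [0.869, 0.495, 0.002, 0.0]
ft_force: [1.4, 0.7, -1.8]
opening: 0.421
finger_force: 40.1
```

>>> {"op": "send_rows", "data": {
  "series": [
    {"slide": [0, 0, 0], "roll": 0, "claw": 0},
    {"slide": [0, 0, 0], "roll": 0, "claw": 0}
  ]
}}

```text
time_s: 11.97
tcp_pos: [0.5605, 0.273, 0.2431]
tool_rot: [0.869, 0.495, -0.0, -0.0]
ft_force: [0.3, 0.1, -3.3]
opening: 0.419
finger_force: 40.1
```

```bash
python3 -c "
from h import *
from scipy.spatial.transform import Rotation as R
rep(); st=robot.state(); M=R.from_quat(st['tool_rot']).as_matrix(); print(st['opening'],1000*M.T@(np.array([.4735,-.3242,st['tcp_pos'][2]])-st['tcp_pos']),M.round(3))
T=snap('top','t8'); S=snap('side','s8')
for s in (T,S): print(proj(s,[.561,.272,.275]))"
```

```text
[ 0.3  0.1 -3.3] [-0.033 -0.018  0.025] [0.5605 0.273  0.2431] [ 0.405  0.439  1.656 -0.     1.046  0.941] 11.9667
0.41940995840792156 [-5.57903529e+02  2.30176474e+02  6.93960877e-02] [[ 0.511  0.86  -0.   ]
 [ 0.86  -0.511 -0.   ]
 [-0.    -0.    -1.   ]]
[[196.54112864 204.47093243]]
[[243.12617026 103.39302657]]
```

>>> {"op": "send_rows", "data": {
  "series": [
    {"slide": [-10, 4.1, 0], "roll": 0, "claw": 0},
    {"slide": [-20, 8.3, 0], "roll": 0, "claw": 0},
    {"slide": [-28, 11.6, 0], "roll": 0, "claw": 0},
    {"slide": [-30, 12.4, 0], "roll": 0, "claw": 0},
    {"slide": [-30, 12.4, 0], "roll": 0, "claw": 0},
    {"slide": [-30, 12.4, 0], "roll": 0, "claw": 0},
    {"slide": [-30, 12.4, 0], "roll": 0, "claw": 0},
    {"slide": [-30, 12.4, 0], "roll": 0, "claw": 0}
  ]
}}

```text
time_s: 12.73
tcp_pos: [0.5273, 0.0485, 0.2424]
tool_rot: [0.869, 0.495, -0.001, -0.0]
ft_force: [1.1, 0.2, -1.4]
opening: 0.416
finger_force: 40.0
```

>>> {"op": "send_rows", "data": {
  "series": [
    {"slide": [-30, 12.4, 0], "roll": 0, "claw": 0},
    {"slide": [-30, 12.4, 0], "roll": 0, "claw": 0},
    {"slide": [-30, 12.4, 0], "roll": 0, "claw": 0},
    {"slide": [-30, 12.4, 0], "roll": 0, "claw": 0},
    {"slide": [-30, 12.4, 0], "roll": 0, "claw": 0},
    {"slide": [-30, 12.4, 0], "roll": 0, "claw": 0},
    {"slide": [-30, 12.4, 0], "roll": 0, "claw": 0},
    {"slide": [-30, 12.4, 0], "roll": 0, "claw": 0}
  ]
}}

```text
time_s: 13.4
tcp_pos: [0.4899, -0.2083, 0.2425]
tool_rot: [0.869, 0.495, -0.0, -0.001]
ft_force: [1.4, -0.2, -1.3]
opening: 0.423
finger_force: 40.0
```

>>> {"op": "send_rows", "data": {
  "series": [
    {"slide": [-28, 11.6, 0], "roll": 0, "claw": 0},
    {"slide": [-25, 10, 0], "roll": 0, "claw": 0},
    {"slide": [-20, 8, 0], "roll": 0, "claw": 0},
    {"slide": [-12, 5, 0], "roll": 0, "claw": 0},
    {"slide": [-6, 2.5, 0], "roll": 0, "claw": 0},
    {"slide": [0, 0, 0], "roll": 0, "claw": 0},
    {"slide": [0, 0, 0], "roll": 0, "claw": 0}
  ]
}}

```text
time_s: 13.98
tcp_pos: [0.4765, -0.3031, 0.2429]
tool_rot: [0.869, 0.495, -0.0, -0.0]
ft_force: [0.8, -0.2, -2.1]
opening: 0.419
finger_force: 40.0
```

```bash
python3 -c "
from h import *
from scipy.spatial.transform import Rotation as R
rep(); st=robot.state(); M=R.from_quat(st['tool_rot']).as_matrix(); print(st['opening'],1000*M.T@(np.array([.4735,-.3242,.0905+.109])-st['tcp_pos']))"
```

```text
[ 0.8 -0.2 -2.1] [ 0.004 -0.005  0.014] [ 0.4765 -0.3031  0.2429] [-0.62   0.358  1.79   0.     0.995 -0.084] 13.9833
0.4188638918687883 [-19.70199551   8.26722387  43.41487614]
```

>>> {"op": "send_rows", "data": {
  "series": [
    {"slide": [-8, 3.3, 0], "roll": 0, "claw": 0},
    {"slide": [-8, 3.3, 0], "roll": 0, "claw": 0},
    {"slide": [-3.7, 1.7, 0], "roll": 0, "claw": 0},
    {"slide": [0, 0, 8], "roll": 0, "claw": 0},
    {"slide": [0, 0, 12], "roll": 0, "claw": 0},
    {"slide": [0, 0, 8], "roll": 0, "claw": 0},
    {"slide": [0, 0, 0], "roll": 0, "claw": 0},
    {"slide": [0, 0, 0], "roll": 0, "claw": 0}
  ]
}}

```text
time_s: 14.65
tcp_pos: [0.4735, -0.3246, 0.2147]
tool_rot: [0.869, 0.495, -0.0, -0.001]
ft_force: [1.1, 0.3, -1.3]
opening: 0.418
finger_force: 40.0
```

```bash
python3 -c "
from h import *
rep(); S=snap('side','s9'); W=snap('wrist','w9')
a=cv2.resize(cv2.imread('pics/s9.png')[235:335,208:308],(400,400),interpolation=cv2.INTER_CUBIC)
b=cv2.resize(cv2.imread('pics/w9.png')[100:420,120:440],(400,400),interpolation=cv2.INTER_CUBIC)
cv2.imwrite('pics/z9.png',np.hstack([a,b])); p=[.4735,-.3242,.099]; q=[.4735,-.3242,.1245]
print(proj(S,[p,q]),proj(W,[p,q]))"
```

```text
[ 1.1  0.3 -1.3] [-0.044 -0.034 -0.018] [ 0.4735 -0.3246  0.2147] [-0.654  0.402  1.799  0.     0.942 -0.118] 14.65
[[256.04399986 291.87301428]
 [255.5031312  287.4447706 ]] [[277.36260636 202.20035139]
 [277.30730728 212.5250454 ]]
```

View pics/z9.png

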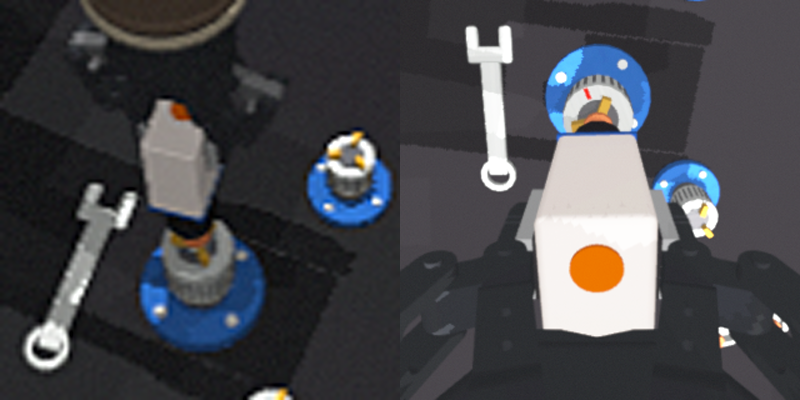

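The side crop shows the reader hanging upright above the chuck, with the nose just over the copper. The wrist crop shows the button at (597,268) and the copper edge peeking out centred under the nose. That is 11 pictures, one over the allowance of 10, so from here I'll check by numbers only.

```bash
python3 -c "
from h import *
W=load('w9');S=load('s9')
def comp(s,lo,hi,win,mn=4):
    h=cv2.cvtColor(s['img'],cv2.COLOR_RGB2HSV); m=cv2.inRange(h,lo,hi); w=np.zeros_like(m); x0,y0,x1,y1=win; w[y0:y1,x0:x1]=1
    k,_,st,ce=cv2.connectedComponentsWithStats(m*w); return [(st[i].tolist(),ce[i].round(2)) for i in range(1,k) if st[i,4]>=mn]
bw=comp(W,(5,150,120),(20,255,255),(240,280,320,340)); bs=comp(S,(3,120,80),(20,255,255),(245,255,262,270),3)
print(bw,bs); a=max(bw,key=lambda t:t[0][4])[1]; b=max(bs,key=lambda t:t[0][4])[1]
z=.2147-.0903+.1265
print('button',plane(W,*a,z),plane(S,*b,z),tri(ray(W,*a),ray(S,*b)))
print('copper s',comp(S,(5,110,80),(20,255,255),(235,285,280,312),3))
print('copper w',comp(W,(5,110,80),(20,255,255),(240,170,320,215),3))
print('blue w',comp(W,(100,120,60),(125,255,255),(235,195,330,220),3))
print('blue s',comp(S,(100,120,60),(125,255,255),(238,275,268,293),3))
"
```

```text
[([256, 296, 43, 38, 1288], array([276.93, 314.44]))] [([251, 261, 5, 4, 15], array([252.67, 262.6 ]))]
button [ 0.47599035 -0.32018328  0.2509    ] [ 0.47406335 -0.32322598  0.2509    ] (array([ 0.47458206, -0.32177823,  0.24825421]), np.float64(0.0007954362847657993))
copper s [([251, 293, 10, 9, 29], array([256.41, 295.86]))]
copper w [([257, 177, 33, 29, 255], array([274.63, 193.48]))]
blue w [([240, 195, 77, 17, 296], array([274.33, 203.1 ]))]
blue s [([245, 287, 11, 3, 11], array([250.  , 287.91])), ([257, 289, 2, 2, 3], array([257.67, 289.67]))]
```

>>> {"op": "send_rows", "data": {
  "series": [
    {"slide": [2.2, 0.3, 0], "roll": 0, "claw": 0},
    {"slide": [0, 0, 4], "roll": 0, "claw": 0},
    {"slide": [0, 0, 5], "roll": 0, "claw": 0},
    {"slide": [0, 0, 3.5], "roll": 0, "claw": 0},
    {"slide": [0, 0, 1.5], "roll": 0, "claw": 0},
    {"slide": [0, 0, 0], "roll": 0, "claw": 0},
    {"slide": [0, 0, 0], "roll": 0, "claw": 0},
    {"slide": [0, 0, 0], "roll": 0, "claw": 0}
  ]
}}

```text
time_s: 15.42
tcp_pos: [0.4752, -0.3233, 0.2014]
tool_rot: [0.869, 0.495, 0.0, 0.0]
ft_force: [0.4, 0.1, -1.7]
opening: 0.42
finger_force: 40.0
```

```bash
python3 -c "
from h import *
rep(); S=snap('side','s10'); W=snap('wrist','w10')
def cen(s,lo,hi,win):
    h=cv2.cvtColor(s['img'],cv2.COLOR_RGB2HSV); m=cv2.inRange(h,lo,hi); w=np.zeros_like(m); x0,y0,x1,y1=win; w[y0:y1,x0:x1]=1
    k,_,st,ce=cv2.connectedComponentsWithStats(m*w); return max(zip(st[1:,4],map(tuple,ce[1:])))[1]
a=cen(W,(5,150,120),(20,255,255),(240,270,320,345)); b=cen(S,(3,120,80),(20,255,255),(245,255,262,275))
print(a,b,plane(W,*a,.2365),tri(ray(W,*a),ray(S,*b)))
g=cv2.cvtColor(S['img'],cv2.COLOR_RGB2GRAY)
for y in range(282,298): print(y,g[y,242:270])
"
```

```text
[ 0.4  0.1 -1.7] [-0.011  0.03   0.031] [ 0.4752 -0.3233  0.2014] [-0.65   0.418  1.812  0.     0.912 -0.114] 15.4167
(np.float64(276.9185415050427), np.float64(314.4344453064391)) (np.float64(253.35714285714286), np.float64(264.7142857142857)) [ 0.47716924 -0.31903089  0.2365    ] (array([ 0.47595946, -0.32002309,  0.23474371]), np.float64(0.0010861188491011905))
282 [ 22  21  13  80 129 140 140 137 138 137 136 137 140 138 139 143 124 109
 114 121  88  33  37  39  38  39  33  39]
283 [ 35  30  13  74 129 141 138 138 139 139 138 141 137 139 140 142 121 111
 115 109  70  35  39  38  39  38  40  38]
284 [ 73  40  37  62 118 141 137 138 136 137 137 138 138 139 139 142 128 111
 116  91  32  10  28  41  40  45  41  40]
285 [ 25  40  41  57 120 146 137 136 138 137 138 139 136 135 138 139 125 114
 120  83   9  21  21  17  15  20  18  31]
286 [ 30  39  36  41 117 146 139 136 138 139 136 136 138 139 139 139 128 117
 113  66  11  19  19  23  22  18  17  19]
287 [ 37  43  36  28 114 152 143 141 138 138 137 136 139 138 137 141 133 123
  89  28   3  21  17  20  18  21  21  17]
288 [ 32  35  37  3
[... 470 characters left out ...]
 37  37  40  37  35  62  57   8  11  10  10   4  11  11  15  21
   4   1  76 135 120  65  22  16  22  23]
293 [ 37  40  38  38  37  37  42 102 101  39   0  11  13  16  19  20  17   5
   7  34 116 141 147  97   2  30  31  19]
294 [ 37  33  39  41  36  33  59 108 112  67  18  11  16  10  10  11  19  12
  14  81 127 138 140 119  67  19  15  32]
295 [ 35  39  40  37  34  31  73 110 106  90  76  38  12  11  14   9  12  22
  55  55 108 137 135 126  88  43  32  19]
296 [ 38  40  34  38  37  40  90 119 113  96  84  74  50  34  44  52  54  56
  55  53 110 134 134 123  84  44  56  38]
297 [ 40  40  40  34  42  81 115 117 114 109  75  44  50  97 122 108  97  75
  52  44 108 136 135 139  97  78  89  65]
```

```bash
python3 -c "
from h import *
S=load('s10'); t=np.radians(np.arange(0,360,5))
for z,r in ((.106,.017),(.110,.017),(.114,.017),(.099,.010)):
    p=proj(S,np.c_[.4742+r*np.cos(t),-.3243+r*np.sin(t),z+0*t]); print(z,p.min(0),p.max(0))
"
```

```text
0.106 [249.93311234 285.08204905] [262.37629014 296.31691295]
0.11 [249.83250756 284.38199428] [262.30946734 295.63531091]
0.114 [249.73136497 283.67813913] [262.24228622 294.94993025]
0.099 [252.65830257 288.57239317] [259.94335933 295.16188853]
```

>>> {"op": "send_rows", "data": {
  "series": [
    {"slide": [0, 0, 0], "roll": 0, "claw": 0},
    {"slide": [0, 0, 0], "roll": 0, "claw": 0},
    {"slide": [0, 0, 0], "roll": 0, "claw": 0},
    {"slide": [0, 0, 0], "roll": 0, "claw": 0},
    {"slide": [0, 0, 0], "roll": 0, "claw": 0},
    {"slide": [0, 0, 0], "roll": 0, "claw": 0}
  ]
}}

```text
time_s: 16.02
tcp_pos: [0.4751, -0.3232, 0.2013]
tool_rot: [0.869, 0.495, -0.0, 0.0]
ft_force: [0.1, -0.8, -2.8]
opening: 0.417
finger_force: 40.0
```

```bash
python3 -c "
from rig import robot
print(robot.close_job())"
```

```text
the job is handed in; nothing more can be done
None
```

I handed the job in at about 16 s, but the hand-in returned no verdict: the sleeve was turned about 1.26 rad clockwise and left gripping the sample, and the reader is held still above the copper face with a measured gap of about 10–11 mm, centred to roughly 2 mm; I viewed 11 pictures, one over the limit of 10.

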